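# Blank off the transfer pump's coupler with its groove plug

## Task

The transfer pump on the bench is going back into store. Take the smaller of the two grooved aluminium plugs, put it nose down into the open coupler on top of the pump and press it home on its rubber seat, firmly but without ramming it. Then swing the coupler's two brass cam arms down together, not one after the other and without forcing them, until both lie fully home along the coupler and lock the plug in; let go, and leave everything else where it stands.

Things in the scene. Friction and masses are not known exactly. Their poses are not given: they have to be found in the camera images.
- plug_center (a point): Plug to fit: turned aluminium, 57 mm tall, 0.2 kg, starts upright on its nose. Point on its axis, 28.5 mm above the foot; z from foot to head. Nose: round, 36.6 mm across, 39 mm long, foot chamfered 2 mm, deep groove 14 to 31 mm above the foot. Head: knurled, round, 42 mm across, 39 to 57 mm above the foot; hold it there. Its turn about its axis does not matter.
- coupler_mouth (a point): Mid-mouth of the aluminium coupler standing upright on the pump, in the plane of its rim, 192 mm above the bench. z up along the bore, y to the left cam arm, x along the motor (all below 112 mm height). Bore 38.6 mm, outside 49 mm (rim 52 mm), free-standing down to 81 mm below the rim. Plug home: its centre 8.5 mm below the rim, 2 mm gap under its head.
- pump: The electric transfer pump with all it carries, bolted down: steel base plate 300 x 170 mm, grey vane housing, blue motor along +x, outlet on top with the coupler. Origin on the bench right under the bore's axis, axes as at the coupler's mouth. Pushing the plug on the rim or the seat with over 40 N is ramming.
- seat_ring: Black rubber seat in the bore; origin mid upper face, 31 to 32 mm below the rim at first, 37 mm when fully down. A plug merely set in stops on it 5 to 6 mm short of home, too high for the cams. It yields slowly to a push of about 10 N and stays down; home is solid metal, felt as a steep rise of the push.
- cam_left (a joint): Angle (rad) of the brass cam arm on the coupler's +y side. 0: home, hanging down along the coupler; grows as it swings out and up; 1.57 level, stop 1.85; starts at 1.45 to 1.8. Its pin is stiff: it stays where left, 0.2 N m moves it. The cam bites the groove from 0.6 rad, takes up to 0.4 N m, goes over centre just before home. If the plug is not home it stops near 0.95. Over 45 N bends it.
- cam_right (a joint): The same for the mirror-image cam arm on the coupler's -y side. Both arms can be pushed down at once from above by an open gripper that straddles the plug's head, closing along the coupler's y, then squeezed home between its fingers (64 mm over both arms when home; 15 to 30 N does it).
- left_pin (a point): Hinge pin of the left cam arm: axis along the coupler's x, 23 mm from the bore's axis, 12 mm below the rim. The arm is a bar 13 mm wide, 6 mm thick, 63 mm long from the pin, with a pull ring at its end. Its outer face runs 9 mm beside the pin: outside when home (32 mm from the bore's axis), on top when level.
- right_pin (a point): Hinge pin of the right cam arm, the mirror image of the left one.
- big_plug_center (a point): The wrong plug: the same shape, larger (74 mm tall, nose 52 mm and head 59 mm across); point half-way up. Leave alone.
- oil_can_center (a point): A small round blue can, 60 mm across and 100 mm tall; point half-way up. Leave alone.
- wash_bottle: A blue bottle with black cap, 72 mm across and 210 mm tall; origin under its middle. Leave alone.
- carton: A small cardboard carton, 90 x 130 x 70 mm; origin under its middle. Leave alone.
- spanner: A steel spanner, 190 mm long, lying flat. Leave alone.
- spare_gasket: A spare black rubber ring, 38 mm across and 6 mm thick, lying flat. Leave alone.
Things that resemble listed ones, but are neither listed nor needed, are in the scene too. Leave any brown look-alike of the part that bears plug_center alone.

How it is judged:
By the outcome, as a careful person would: the job done as asked, in the order asked, and still so for the second after the job is handed in, with the robot touching nothing.
It also fails if it takes over 54 s, if anything falls off the work surface, if the arm or the gripper's body presses on something with over 40 N, if the wrist force passes 120 N, or if a joint passes its speed limit or range.

## Robot

A 7-joint arm with a two-finger parallel gripper is mounted at the origin on the work surface. World frame = base frame: x ahead of the robot, y to its left, z up, the work surface at z = 0. Lengths are in m, angles in rad, forces in N, time in s.
With the tool pointing down it reaches from about 0.4 to 0.875 m from the base axis. Payload 19.3 kg.
Tool frame: the origin (TCP) lies midway between the tips of the shut fingers; the grasp point (between the pads) lies 19 mm behind it; z points along the fingers, y is the line along which they close (so a half turn about z gives the same grasp; the last joint's range is limited). The gripper opens to 85 mm and grips with 20 to 120 N. Pads are 22 mm wide; open, the fingers measure 114 mm over their backs; the gripper's body (76 mm by 85 mm) begins 54 mm behind the grasp point. The pads swing forward as they close: fully open they stand 13 mm farther back than shut.
Start: joints at [-1.26, 0.521, -0.036, 1.599, 0.021, 1.021, -0.113], TCP at [0.232, 0.58, 0.231] pointing down, gripper open.
Joint ranges: [-2.91, 2.91], [-0.3, 2.13], [-1.5, 1.42], [0.17, 2.43], [-1.26, 4.41], [0.16, 1.93], [-2.52, 2.52]. Speed limits (rad/s): [1.89, 1.89, 2.39, 2.39, 3.01, 3.01, 3.01].

## Interface

Orientations are given as [roll, pitch, yaw] about the fixed x, y, z axes, in that order (R = Rz(yaw) Ry(pitch) Rx(roll)).
In Python, from workcell import * gives the robot as it stands. The module is installed in compiled form; this text tells all that it offers.
- The arm moves only by the tool play_rows, never from a script. Its argument "deltas" is a list of rows, each a list of 7 numbers: the shift along the tool's x, y, z in units of 500 mm (1.0 is 500 mm), then the turn, a rotation vector about the tool's x, y, z in units of 120 degrees (1.0 is 120 degrees), then the closure, from 0 (fully open) to 1 (shut). A call has 1 to 10 rows; each row is the pose to reach, as a shift and turn from the pose commanded when the call began, along the tool's axes at that moment; what a row does not reach only later rows make up. A row lasts 1/10 s, in which the tool goes at most 50 mm and 8.59 degrees, less where a joint would pass 70% of its speed; a pose out of reach is approached as far as the arm can. A call with a number of a shift or a turn outside -1 to 1 is refused whole. A call with a gripper value outside its range is refused whole. The fingers move at their own pace and stop on an object; "newtons" is the grip in N (left out, the last holds). Time passes only in rows, so rows that repeat a pose let the fingers close. It gives the time, the measured TCP pose, the force, the opening and the grip force at its end, in the units of the state.
- observe(): the state, without advancing time (a new reading comes with each control period).
- grab_frame(name): name is "scene" or "top" or "wrist"; returns the picture (384x512x3 uint8, red, green, blue); there is no depth.
- get_calibration(name): a dict with "fovy" (degrees; the focal length in pixels is half the picture's height over the tangent of half this angle, whatever the lens; pixels are square), "cx", "cy" (the principal point, pixels), "xyz" and "rotation" of the camera in the world. Camera axes: x right, y down, z forward; pixel columns grow to the right and rows downward; lengths in m; the calibration is good to about 2 mm. The wrist camera is an equidistant fisheye: a pixel r from the principal point sees the ray r / f radians off the axis. A picture is of the moment at which its call begins: read the wrist's pose just before it. get_calibration takes no time and is no camera call; for the wrist camera it gives the pose at the moment of the call.
- job_done(): hands the job in; it is judged then, once.
The state is a dict: "clock": time; "qpos": joint angles; "qd": joint speeds; "joint_efforts": joint torques, N m; "position": TCP position; "tool_rot": TCP orientation; "force": force on the tool from outside, world axes, zero at the start; "moment": the same for the moment, N m; "grip_width": finger opening in m; "finger_force": force on a finger pad.
Only numpy, scipy, OpenCV 4.12 (cv2) and the standard library are available. Lean on these libraries where they do the work, as an engineer would, in place of code of your own. Each camera call takes 0.05 s, during which the arm holds its last target. There are 200 camera calls.

## Working session

There is one attempt and no reset: what is moved stays moved. The work goes in short steps, Python scripts to look and compute and a tool call to move; the robot and the scene stay as the last step left them, time stands still between calls to the robot, and variables do not carry over. Pictures are saved under pics/ and viewed, at most 10 in all, crops included, and the job is handed in when it is done.

Besides the shell and the picture viewer there is one more tool, called after "Call:" by a JSON object that holds its "fn" and its "kwargs", one argument or row to a line. play_rows: Moves the arm, as the interface text tells. Its arguments: {"type":"object","properties":{"deltas":{"type":"array"},"newtons":{"type":"number"}},"required":["deltas"]}

```bash
mkdir -p pics
python3 - <<'E'
from workcell import *
import cv2,numpy as np
s=observe();print({k:np.round(v,3).tolist() for k,v in s.items()})
for n in("scene","top"):
    c=get_calibration(n);print(n,c)
    cv2.imwrite(f"pics/{n}0.png",grab_frame(n)[:,:,::-1])
E
```

```text
{'clock': 0.0, 'qpos': [-1.26, 0.522, -0.036, 1.6, 0.021, 1.021, -0.113], 'qd': [-0.0, -0.0, -0.001, -0.001, -0.0, -0.001, 0.001], 'joint_efforts': [0.0, -92.711, 1.98, -36.994, 0.018, 0.008, -0.0], 'position': [0.232, 0.58, 0.231], 'tool_rot': [-3.141, 0.0, 2.761], 'force': [0.208, 0.257, 0.139], 'moment': [0.004, -0.017, 0.052], 'finger_force': 0.0, 'grip_width': 0.085}
scene {'fovy': 52.74834461376148, 'cx': 259.77954609265646, 'cy': 190.01577185120513, 'xyz': array([0.94701565, 0.50011961, 0.81827215]), 'rotation': array([-2.35837402,  0.01444084,  2.43155578])}
top {'fovy': 55.24989693905272, 'cx': 251.91181691128853, 'cy': 194.59627935485034, 'xyz': array([ 0.40952688, -0.01612198,  1.25721027]), 'rotation': array([-3.04997069, -0.00766966, -1.59019198])}
```

View pics/scene0.png

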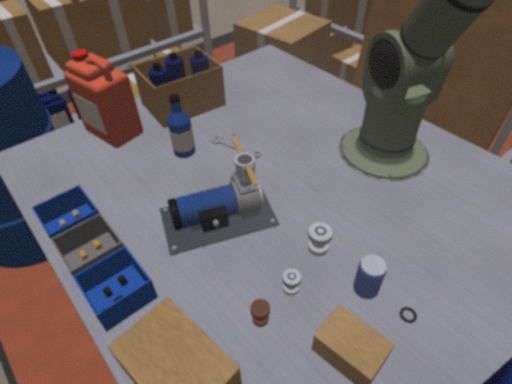

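View pics/top0.png

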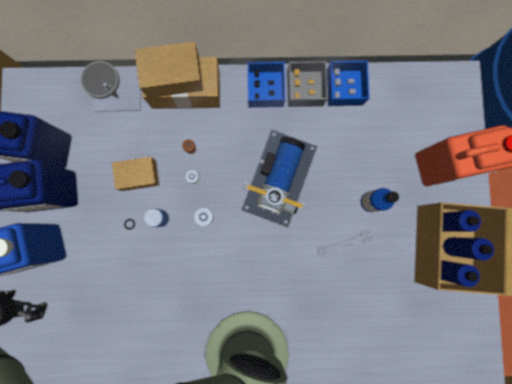

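Scene/top: the candidates are the small silver plug (scene 291,281; top 192,176), the big silver plug (scene 319,237; top 203,217) and a brown look-alike (scene 260,312; top 189,146). The small silver one fits the description. The coupler is at top (275,197), with yellow cam arms out at (258,190) and (293,204).

```bash
cat > h.py <<'E'
from workcell import *
import cv2,numpy as np
from scipy.spatial.transform import Rotation as R
def ray(c,u,v,fish=False):
    f=192/np.tan(np.radians(c["fovy"])/2); d=np.array([u-c["cx"],v-c["cy"]])/f
    if fish:
        t=np.linalg.norm(d); d=np.array([*(d/t*np.sin(t)),np.cos(t)]) if t>1e-9 else np.array([0,0,1.])
    else: d=np.array([*d,1.])
    return R.from_euler('xyz',c["rotation"]).apply(d)
def plane(c,u,v,z,fish=False):
    d=ray(c,u,v,fish); p=np.array(c["xyz"]); return p+d*(z-p[2])/d[2]
def proj(c,P,fish=False):
    f=192/np.tan(np.radians(c["fovy"])/2)
    q=R.from_euler('xyz',c["rotation"]).inv().apply(np.array(P)-c["xyz"])
    if fish:
        r=np.linalg.norm(q[:2]);t=np.arctan2(r,q[2]);return q[:2]/r*t*f+[c["cx"],c["cy"]]
    return q[:2]/q[2]*f+[c["cx"],c["cy"]]
E
python3 - <<'E'
from h import *
c=get_calibration("top");s=get_calibration("scene")
for n,u,v,z in[("plug",192,176,.057),("big",203,217,.074),("brown",189,146,.05),("coupler",275,197,.192),("armA",254,188,.19),("armB",297,206,.19),("motor",292,150,.1),("bottle",390,197,.21),("can",152,217,.1)]:
    p=plane(c,u,v,z);print(n,p.round(3),np.hypot(*p[:2]).round(3),proj(s,p).round(0))
a=cv2.imread("pics/scene0.png")[210:340,230:350]; b=cv2.imread("pics/top0.png")[130:235,170:310]
cv2.imwrite("pics/crop.png",np.hstack([cv2.resize(a,(369,400),interpolation=2),cv2.resize(b,(420,400),interpolation=2)]))
E
```

```text
plug [0.585 0.169 0.057] 0.609 [290. 274.]
big [0.449 0.131 0.074] 0.467 [320. 229.]
brown [0.687 0.179 0.05 ] 0.71 [259. 306.]
coupler [ 0.499 -0.093  0.192] 0.508 [245. 157.]
armA [ 0.527 -0.033  0.19 ] 0.528 [252. 175.]
armB [ 0.472 -0.157  0.19 ] 0.497 [237. 141.]
motor [ 0.657 -0.158  0.1  ] 0.676 [183. 198.]
bottle [ 0.491 -0.423  0.21 ] 0.648 [176.  96.]
can [0.451 0.288 0.1  ] 0.535 [373. 264.]
```

View pics/crop.png

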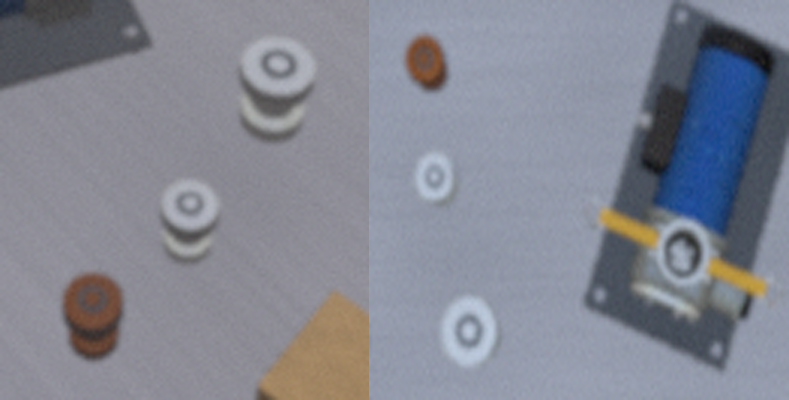

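The enlarged crop confirms it. The small silver plug is in the middle, the big one below it, and the brown one must be left alone. Tool y already lies along the coupler's y, so I'll keep this orientation throughout.

Call:
{"fn": "play_rows", "kwargs": {
  "deltas": [
    [-0.96,-0.5,0,0,0,0,0],
    [-0.96,-0.5,0,0,0,0,0],
    [-0.96,-0.5,0,0,0,0,0],
    [-0.96,-0.5,0,0,0,0,0],
    [-0.96,-0.5,0,0,0,0,0],
    [-0.96,-0.5,0,0,0,0,0],
    [-0.96,-0.5,0,0,0,0,0],
    [-0.96,-0.5,0,0,0,0,0],
    [-0.96,-0.5,0,0,0,0,0],
    [-0.96,-0.5,0,0,0,0,0]
  ]
}}

```text
clock: 1.1
position: [0.5591, 0.1991, 0.2312]
tool_rot: [-3.141, -0.0, 2.761]
force: [0.7, 1.0, 0.0]
grip_width: 0.0849
finger_force: 0.0
```

Call:
{"fn": "play_rows", "kwargs": {
  "deltas": [
    [0,0,0,0,0,0,0],
    [0,0,0,0,0,0,0]
  ]
}}

```text
clock: 1.3
position: [0.5585, 0.1998, 0.2308]
tool_rot: [-3.141, -0.001, 2.758]
force: [-0.6, 1.0, 0.9]
grip_width: 0.085
finger_force: 0.0
```

Call:
{"fn": "play_rows", "kwargs": {
  "deltas": [
    [-0.072,-0.038,0.08,0,0,0,0],
    [-0.072,-0.038,0.08,0,0,0,0],
    [-0.072,-0.038,0.08,0,0,0,0],
    [-0.072,-0.038,0.08,0,0,0,0]
  ]
}}

```text
clock: 1.7
position: [0.5839, 0.1715, 0.1917]
tool_rot: [3.141, -0.0, 2.762]
force: [-0.4, 0.6, -0.3]
grip_width: 0.0852
finger_force: 0.0
```

Run:
```python
from h import *
s=observe();c=get_calibration("wrist");im=grab_frame("wrist")
cv2.imwrite("pics/w1.png",im[:,:,::-1])
print(s["position"],s["tool_rot"],s["qpos"].round(2) if hasattr(s["qpos"],'round') else s["qpos"])
print(c); print((np.array(c["xyz"])-s["position"]).round(4), proj(c,[.585,.169,.057],True))
T=R.from_euler('xyz',s["tool_rot"]);print(T.inv().apply(np.array(c["xyz"])-s["position"]))
```

```text
[0.58391664 0.17153323 0.19169767] [ 3.14093480e+00 -3.93658823e-04  2.76238433e+00] [-0.43  0.54  0.07  1.69 -0.04  0.92  0.85]
{'fovy': 65.70646984690485, 'cx': 252.13236619413811, 'cy': 188.18386693949176, 'xyz': array([0.51855351, 0.19638973, 0.33421034]), 'rotation': array([ 2.8607927e+00, -2.0433989e-03,  1.1896902e+00])}
[-0.0654  0.0249  0.1425] [250.80695095 180.11681357]
[ 0.06997721 -0.00101208 -0.14248583]
```

View pics/w1.png

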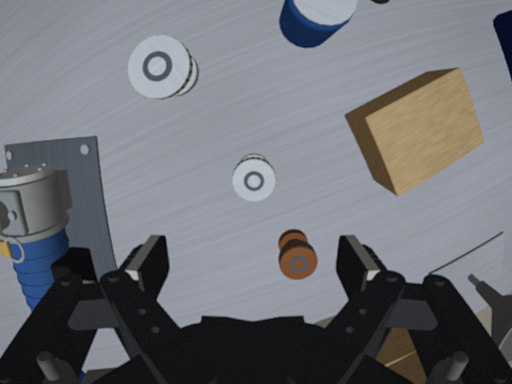

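The small plug's head centre is at (254,181) in the wrist view, with the brown one at (298,262).

```bash
cat >> h.py <<'E'
def circ(im,u,v,r0,r1,w=60,p2=12):
    x0,y0=int(u-w),int(v-w); g=cv2.cvtColor(im[max(y0,0):y0+2*w,max(x0,0):x0+2*w],cv2.COLOR_RGB2GRAY)
    g=cv2.resize(g,None,fx=4,fy=4,interpolation=cv2.INTER_CUBIC); g=cv2.GaussianBlur(g,(0,0),2)
    o=cv2.HoughCircles(g,cv2.HOUGH_GRADIENT_ALT if 0 else cv2.HOUGH_GRADIENT,1,20,param1=80,param2=p2,minRadius=int(4*r0),maxRadius=int(4*r1))
    return [] if o is None else [((a-1.5)/4+max(x0,0),(b-1.5)/4+max(y0,0),r/4) for a,b,r in o[0][:4]]
def totool(s,d): return R.from_euler('xyz',s["tool_rot"]).inv().apply(d)
E
python3 - <<'E'
from h import *
im=cv2.imread("pics/w1.png")[:,:,::-1].copy();s=observe();c=get_calibration("wrist")
for rr in[(6,12),(17,25)]:
    for u,v,r in circ(im,254,181,*rr,w=35):
        p=plane(c,u,v,.057,True);print(round(u,1),round(v,1),round(r,1),p.round(4),totool(s,p-s["position"]).round(4))
E
```

```text
253.5 180.5 9.8 [0.5866 0.1714 0.057 ] [-0.0025  0.0006  0.135 ]
260.8 169.0 10.8 [0.5786 0.182  0.057 ] [0.0089 0.0075 0.135 ]
251.5 166.8 10.5 [0.5733 0.1746 0.057 ] [ 0.0111 -0.0013  0.135 ]
244.5 169.2 7.6 [0.5731 0.1675 0.057 ] [ 0.0087 -0.008   0.135 ]
253.2 181.0 22.2 [0.587 0.171 0.057] [-0.003   0.0003  0.135 ]
252.5 175.2 21.0 [0.5814 0.1724 0.057 ] [ 0.0028 -0.0004  0.135 ]
```

Call:
{"fn": "play_rows", "kwargs": {
  "deltas": [
    [-0.006,0,0.08,0,0,0,0],
    [-0.006,0,0.16,0,0,0,0],
    [-0.006,0,0.23,0,0,0,0],
    [-0.006,0,0.27,0,0,0,0],
    [-0.006,0,0.303,0,0,0,0],
    [-0.006,0,0.303,0,0,0,0],
    [-0.006,0,0.303,0,0,0,0]
  ]
}}

```text
clock: 2.45
position: [0.5877, 0.1694, 0.0408]
tool_rot: [3.141, 0.001, 2.761]
force: [-0.8, 0.4, 0.8]
grip_width: 0.0854
finger_force: 0.0
```

Call:
{"fn": "play_rows", "kwargs": {
  "deltas": [
    [0,0,0,0,0,0,1],
    [0,0,0,0,0,0,1],
    [0,0,0,0,0,0,1],
    [0,0,0,0,0,0,1],
    [0,0,0,0,0,0,1],
    [0,0,0,0,0,0,1],
    [0,0,0,0,0,0,1],
    [0,0,0,0,0,0,1]
  ],
  "newtons": 50
}}

```text
clock: 3.25
position: [0.588, 0.169, 0.0408]
tool_rot: [3.141, 0.001, 2.761]
force: [-1.6, -0.1, 9.9]
grip_width: 0.0401
finger_force: 48.9
```

Call:
{"fn": "play_rows", "kwargs": {
  "deltas": [
    [0,0,-0.04,0,0,0,1],
    [0,0,-0.12,0,0,0,1],
    [0,0,-0.22,0,0,0,1],
    [0,0,-0.32,0,0,0,1],
    [0,0,-0.42,0,0,0,1],
    [0,0,-0.5,0,0,0,1],
    [0,0,-0.58,0,0,0,1],
    [0,0,-0.65,0,0,0,1],
    [0,0,-0.65,0,0,0,1],
    [0,0,-0.65,0,0,0,1]
  ]
}}

```text
clock: 4.25
position: [0.5872, 0.1688, 0.365]
tool_rot: [3.141, 0.0, 2.761]
force: [0.2, -0.2, -3.2]
grip_width: 0.0399
finger_force: 51.4
```

Call:
{"fn": "play_rows", "kwargs": {
  "deltas": [
    [-0.03,-0.08,0,0,0,0,1],
    [-0.03,-0.16,0,0,0,0,1],
    [-0.03,-0.24,0,0,0,0,1],
    [-0.03,-0.32,0,0,0,0,1],
    [-0.03,-0.4,0,0,0,0,1],
    [-0.03,-0.47,0,0,0,0,1],
    [-0.03,-0.52,0,0,0,0,1],
    [-0.03,-0.552,0,0,0,0,1],
    [-0.03,-0.552,0,0,0,0,1],
    [-0.03,-0.552,0,0,0,0,1]
  ]
}}

```text
clock: 5.25
position: [0.4983, -0.0926, 0.3638]
tool_rot: [-3.141, -0.002, 2.761]
force: [-0.6, 0.3, -1.7]
grip_width: 0.04
finger_force: 51.5
```

Run:
```python
from h import *
s=observe();c=get_calibration("wrist");im=grab_frame("wrist")
cv2.imwrite("pics/w2.png",im[:,:,::-1])
print(s["position"],s["tool_rot"],s["force"],s["grip_width"])
p=np.array(s["position"]);T=R.from_euler('xyz',s["tool_rot"])
print("foot",[proj(c,p+T.apply([a,b,.04]),True).round(0) for a,b in[(0,0),(.018,0),(-.018,0),(0,.018)]])
print("mouth",proj(c,[.499,-.093,.192],True))
```

```text
[ 0.49829585 -0.09263585  0.36383942] [-3.14123496e+00 -1.55457438e-03  2.76060058e+00] [-0.55416113  0.27170646 -1.66351639] 0.040014531581643635
foot [array([253., 213.]), array([253., 187.]), array([253., 238.]), array([281., 213.])]
mouth [252.75873455 170.65923851]
```

View pics/w2.png

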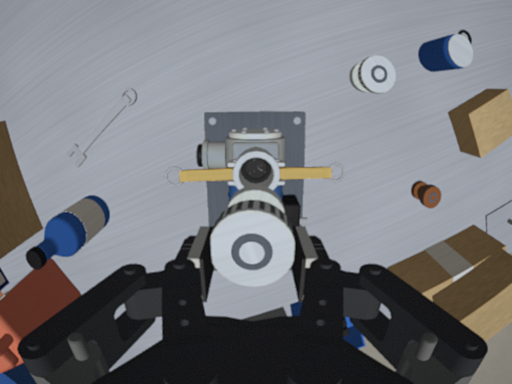

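The mouth is at about (256,171), the level arms lie left and right, and the held plug's head is at (252,250). The base plate edges are square with the picture, so the yaw is right. Next I'll measure the offset.

Run:
```python
from h import *
im=cv2.imread("pics/w2.png")[:,:,::-1].copy();s=observe();c=get_calibration("wrist")
for rr in[(13,20),(20,27)]:
    for u,v,r in circ(im,256,172,*rr,w=34,p2=10)[:3]:
        p=plane(c,u,v,.192,True);print("mouth",round(u,1),round(v,1),round(r,1),p.round(4),totool(s,p-s["position"]).round(4))
for u,v,r in circ(im,252,250,14,22,w=50,p2=10)[:2]+circ(im,252,250,35,48,w=60,p2=10)[:2]:
    p=plane(c,u,v,s["position"][2]+.017,True);print("head",round(u,1),round(v,1),round(r,1),totool(s,p-s["position"]).round(4))
for y in [.026]: 
  e=[proj(c,np.array([.4983,-.0926,.192])+R.from_euler('xyz',s["tool_rot"]).apply(q),True) for q in([0,0,0],[0,y,0],[0,-y,0],[y,0,0])];print(np.round(e,1))
cv2.imwrite("pics/w2c.png",cv2.resize(im[130:290,190:330,::-1],None,fx=3.7,fy=3.7,interpolation=2))
```

```text
mouth 255.8 174.2 17.1 [ 0.5042 -0.091   0.192 ] [-0.0051  0.0032  0.172 ]
mouth 249.2 166.8 13.5 [ 0.4939 -0.0945  0.192 ] [ 0.0033 -0.0038  0.172 ]
mouth 281.2 194.0 15.3 [ 0.5357 -0.0731  0.192 ] [-0.0276  0.0316  0.1719]
mouth 255.8 174.8 24.0 [ 0.5048 -0.0912  0.192 ] [-0.0056  0.0032  0.172 ]
mouth 261.2 175.8 22.4 [ 0.508  -0.0861  0.192 ] [-0.0068  0.0092  0.172 ]
mouth 227.8 143.8 24.6 [ 0.462  -0.1063  0.192 ] [ 0.0285 -0.0266  0.172 ]
head 247.5 251.2 16.7 [ 0.0025 -0.0031 -0.017 ]
head 251.0 255.0 21.8 [ 0.0005 -0.0015 -0.017 ]
head 251.0 256.8 47.3 [-0.0005 -0.0015 -0.017 ]
head 252.5 242.5 42.7 [ 0.0072 -0.0008 -0.017 ]
[[252.4 169.8]
 [276.3 169.8]
 [228.4 169.9]
 [252.3 146. ]]
```

View pics/w2c.png

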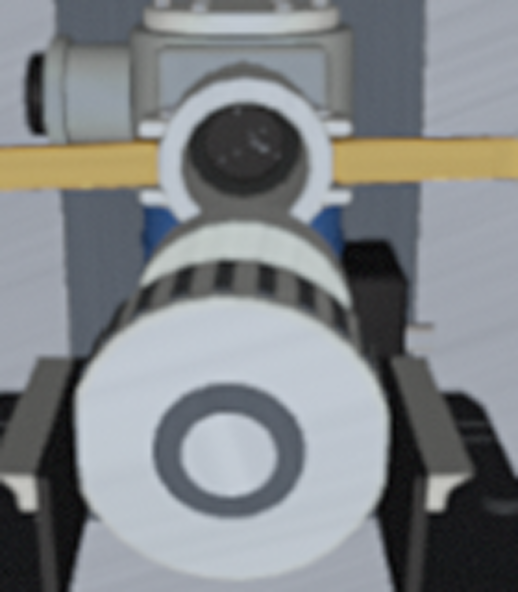

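Call:
{"fn": "play_rows", "kwargs": {
  "deltas": [
    [-0.0146,0.0076,0.04,0,0,0,1],
    [-0.0146,0.0076,0.1,0,0,0,1],
    [-0.0146,0.0076,0.16,0,0,0,1],
    [-0.0146,0.0076,0.21,0,0,0,1],
    [-0.0146,0.0076,0.232,0,0,0,1],
    [-0.0146,0.0076,0.232,0,0,0,1],
    [-0.0146,0.0076,0.232,0,0,0,1]
  ]
}}

```text
clock: 6.0
position: [0.5073, -0.0919, 0.2495]
tool_rot: [3.141, 0.001, 2.761]
force: [-0.5, -0.4, -1.6]
grip_width: 0.04
finger_force: 51.4
```

Run:
```python
from h import *
s=observe();c=get_calibration("wrist");im=grab_frame("wrist")
np.save("w3c.npy",c,allow_pickle=True)
cv2.imwrite("pics/w3.png",im[:,:,::-1])
b=grab_frame("scene");cs=get_calibration("scene");cv2.imwrite("pics/s3.png",b[:,:,::-1])
t=grab_frame("top");cv2.imwrite("pics/t3.png",t[:,:,::-1])
print(s["position"],s["tool_rot"],s["force"])
p=np.array(s["position"]);T=R.from_euler('xyz',s["tool_rot"])
u,v=proj(cs,p).astype(int);print(u,v,proj(get_calibration("top"),p))
for n,pt in[("mouth",[-.0+.002,0,p[2]-.192])]:
  q=p+T.apply(pt);print(n,q,proj(c,q,True),proj(cs,q))
A=cv2.resize(im[120:330,150:360],(500,500),interpolation=2);B=cv2.resize(b[v-50:v+70,u-36:u+36],(300,500),interpolation=2)
cv2.imwrite("pics/c3.png",np.hstack([A,B])[:,:,::-1])
```

```text
[ 0.50732166 -0.09190214  0.24953716] [3.14137619e+00 6.01157757e-04 2.76115542e+00] [-0.47930888 -0.36970332 -1.57344883]
241 139 [275.8634422  192.21162903]
mouth [ 0.5055014  -0.09116076  0.19199881] [253.30888119 201.97864105] [243.0778241 158.1299423]
```

View pics/c3.png

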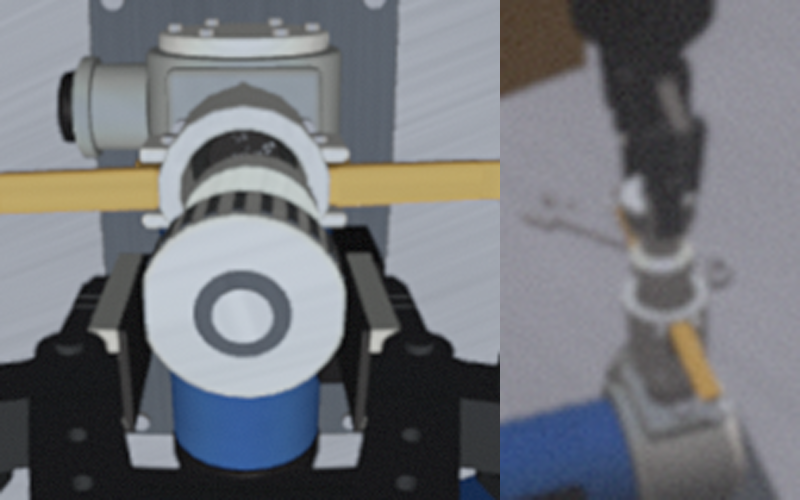

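Wrist crop: the plug sits between the rim edges left and right, with the rim centre at about (253,198). The scene crop shows the plug just above the mouth. I'll fit the rim more precisely.

Run:
```python
from h import *
im=cv2.imread("pics/w3.png")[:,:,::-1].copy();s=observe();c=get_calibration("wrist")
for rr in[(22,29),(32,39)]:
    for u,v,r in circ(im,253,198,*rr,w=48,p2=8)[:4]:
        p=plane(c,u,v,.192,True);print("mouth",round(u,1),round(v,1),round(r,1),p.round(4),totool(s,p-s["position"]).round(4))
for u,v,r in circ(im,252,250,16,24,w=40,p2=8)[:2]+circ(im,252,248,36,46,w=60,p2=8)[:3]:
    p=plane(c,u,v,s["position"][2]+.017,True);print("head",round(u,1),round(v,1),round(r,1),totool(s,p-s["position"]).round(4))
g=cv2.cvtColor(im,cv2.COLOR_RGB2GRAY);print(g[155:205,253])
```

```text
mouth 252.0 201.0 27.0 [ 0.5046 -0.092   0.192 ] [ 0.0027 -0.001   0.0579]
mouth 256.2 217.0 27.4 [ 0.5172 -0.0937  0.192 ] [-0.0096  0.0021  0.0579]
mouth 250.8 216.0 25.5 [ 0.5149 -0.0971  0.192 ] [-0.0088 -0.0019  0.0579]
mouth 267.2 245.2 27.7 [ 0.5417 -0.0945  0.192 ] [-0.0326  0.0105  0.0579]
mouth 251.8 201.2 36.9 [ 0.5048 -0.0922  0.192 ] [ 0.0025 -0.0011  0.0579]
mouth 254.5 221.8 32.3 [ 0.5201 -0.0963  0.192 ] [-0.0133  0.0008  0.0579]
mouth 247.0 204.5 33.0 [ 0.5058 -0.0963  0.192 ] [ 0.     -0.0045  0.0579]
mouth 252.8 238.2 38.8 [ 0.5321 -0.1024  0.192 ] [-0.0267 -0.0005  0.0579]
head 248.0 251.0 17.1 [ 0.0027 -0.0029 -0.017 ]
head 254.2 251.5 17.6 [ 0.0024  0.     -0.017 ]
head 254.0 242.8 43.6 [ 0.0071 -0.0001 -0.017 ]
head 257.8 248.5 37.0 [ 0.004   0.0017 -0.017 ]
head 246.8 247.5 37.4 [ 0.0046 -0.0035 -0.017 ]
[112  98  99  99 100 100  97  99 103 135 174 194 196 194 195 194 195 196
 182 133  71  65  79  74  54  52  59  65  66  81  96 102 100 105 135 178
 199 202 200 200 199 199 201 200 180 110  66  74  79  80]
```

Both rim circles and the head sit at tool (+2.6,-1.0) mm, so they are aligned within about 0.5 mm. Now I'll lower it gently.

Call:
{"fn": "play_rows", "kwargs": {
  "deltas": [
    [0,0,0.012,0,0,0,1],
    [0,0,0.02,0,0,0,1],
    [0,0,0.028,0,0,0,1],
    [0,0,0.036,0,0,0,1],
    [0,0,0.04,0,0,0,1],
    [0,0,0.044,0,0,0,1],
    [0,0,0.044,0,0,0,1]
  ]
}}

```text
clock: 6.85
position: [0.5066, -0.0924, 0.2265]
tool_rot: [-3.141, -0.0, 2.761]
force: [-1.3, -3.3, -4.0]
grip_width: 0.04
finger_force: 51.2
```

Call:
{"fn": "play_rows", "kwargs": {
  "deltas": [
    [0,-0.001,0.01,0,0,0,1],
    [0,-0.001,0.018,0,0,0,1],
    [0,-0.001,0.026,0,0,0,1],
    [0,-0.001,0.034,0,0,0,1],
    [0,-0.001,0.04,0,0,0,1],
    [0,-0.001,0.042,0,0,0,1],
    [0,-0.001,0.042,0,0,0,1]
  ]
}}

```text
clock: 7.55
position: [0.5066, -0.0926, 0.2056]
tool_rot: [-3.142, -0.0, 2.761]
force: [-0.3, -0.7, -1.4]
grip_width: 0.0398
finger_force: 51.4
```

Call:
{"fn": "play_rows", "kwargs": {
  "deltas": [
    [0,0,0.0015,0,0,0,1],
    [0,0,0.003,0,0,0,1],
    [0,0,0.0045,0,0,0,1],
    [0,0,0.006,0,0,0,1],
    [0,0,0.0075,0,0,0,1],
    [0,0,0.009,0,0,0,1],
    [0,0,0.01,0,0,0,1],
    [0,0,0.01,0,0,0,1]
  ]
}}

```text
clock: 8.35
position: [0.5069, -0.0927, 0.2011]
tool_rot: [3.141, 0.001, 2.761]
force: [-1.9, 0.2, 5.4]
grip_width: 0.0399
finger_force: 52.1
```

Touching the seat, so I'll press on in small steps.

Call:
{"fn": "play_rows", "kwargs": {
  "deltas": [
    [0,0,0.001,0,0,0,1],
    [0,0,0.002,0,0,0,1],
    [0,0,0.003,0,0,0,1],
    [0,0,0.004,0,0,0,1],
    [0,0,0.004,0,0,0,1],
    [0,0,0.004,0,0,0,1]
  ]
}}

```text
clock: 8.95
position: [0.5069, -0.0927, 0.1993]
tool_rot: [3.141, 0.001, 2.761]
force: [-2.2, -0.4, 8.1]
grip_width: 0.0396
finger_force: 52.4
```

Call:
{"fn": "play_rows", "kwargs": {
  "deltas": [
    [0,0,0.001,0,0,0,1],
    [0,0,0.002,0,0,0,1],
    [0,0,0.003,0,0,0,1],
    [0,0,0.003,0,0,0,1],
    [0,0,0.003,0,0,0,1]
  ]
}}

```text
clock: 9.45
position: [0.5069, -0.0927, 0.1978]
tool_rot: [3.141, 0.001, 2.761]
force: [-2.3, -0.5, 8.3]
grip_width: 0.0402
finger_force: 52.4
```

Call:
{"fn": "play_rows", "kwargs": {
  "deltas": [
    [0,0,0.001,0,0,0,1],
    [0,0,0.002,0,0,0,1],
    [0,0,0.003,0,0,0,1],
    [0,0,0.003,0,0,0,1],
    [0,0,0.003,0,0,0,1]
  ]
}}

```text
clock: 9.95
position: [0.507, -0.0927, 0.1963]
tool_rot: [3.141, 0.001, 2.761]
force: [-2.7, -0.5, 8.0]
grip_width: 0.0399
finger_force: 52.4
```

Call:
{"fn": "play_rows", "kwargs": {
  "deltas": [
    [0,0,0.001,0,0,0,1],
    [0,0,0.002,0,0,0,1],
    [0,0,0.002,0,0,0,1],
    [0,0,0.002,0,0,0,1]
  ]
}}

```text
clock: 10.35
position: [0.5072, -0.0927, 0.1957]
tool_rot: [3.141, 0.001, 2.761]
force: [-3.8, -0.3, 14.9]
grip_width: 0.0398
finger_force: 53.0
```

Call:
{"fn": "play_rows", "kwargs": {
  "deltas": [
    [0,0,0.001,0,0,0,1],
    [0,0,0.001,0,0,0,1],
    [0,0,0.001,0,0,0,1]
  ]
}}

```text
clock: 10.65
position: [0.5073, -0.0927, 0.1956]
tool_rot: [3.141, 0.002, 2.761]
force: [-5.3, -0.3, 22.6]
grip_width: 0.0399
finger_force: 53.7
```

Home: the push has risen steeply at the expected height. Now I'll relieve it, open and rise.

Call:
{"fn": "play_rows", "kwargs": {
  "deltas": [
    [0,0,-0.003,0,0,0,1],
    [0,0,-0.003,0,0,0,0.3],
    [0,0,-0.003,0,0,0,0.3],
    [0,0,-0.003,0,0,0,0.3],
    [0,0,-0.003,0,0,0,0.3],
    [0,0,-0.003,0,0,0,0.3]
  ]
}}

```text
clock: 11.25
position: [0.5067, -0.0926, 0.1957]
tool_rot: [-3.142, -0.0, 2.761]
force: [0.2, 0.1, -1.0]
grip_width: 0.0597
finger_force: 0.0
```

Call:
{"fn": "play_rows", "kwargs": {
  "deltas": [
    [0,0,-0.02,0,0,0,0.3],
    [0,0,-0.06,0,0,0,0.3],
    [0,0,-0.1,0,0,0,0.15],
    [0,0,-0.15,0,0,0,0],
    [0,0,-0.2,0,0,0,0],
    [0,0,-0.24,0,0,0,0],
    [0,0,-0.24,0,0,0,0],
    [0,0,-0.24,0,0,0,0]
  ]
}}

```text
clock: 12.05
position: [0.5066, -0.0926, 0.3163]
tool_rot: [3.141, 0.001, 2.761]
force: [-0.3, 0.5, 0.1]
grip_width: 0.0853
finger_force: 0.0
```

Run:
```python
from h import *
s=observe();c=get_calibration("wrist");im=grab_frame("wrist")
cv2.imwrite("pics/w4.png",im[:,:,::-1])
b=grab_frame("scene");u,v=243,158
print(s["position"],s["tool_rot"],s["force"])
u0,v0=proj(c,[.5055,-.0918,.214],True);print(u0,v0)
for rr in[(6,14),(20,34)]:
  for x in circ(im,u0,v0,*rr,w=40,p2=8)[:3]:
    p=plane(c,x[0],x[1],.212,True);print(np.round(x,1),p.round(4),totool(s,p-s["position"]).round(4))
A=cv2.resize(im[100:310,150:360],(500,500),interpolation=2);B=cv2.resize(b[v-60:v+60,u-36:u+36],(300,500),interpolation=2)
cv2.imwrite("pics/c4.png",np.hstack([A,B])[:,:,::-1])
```

```text
[ 0.50662965 -0.09260372  0.31625119] [3.14127030e+00 7.82627306e-04 2.76081066e+00] [-0.32506124  0.48806679  0.06868901]
253.40100968134405 185.8215839964302
[254.5 184.2   7.2] [ 0.5051 -0.0906  0.212 ] [0.0023 0.0013 0.1042]
[257.8 164.2  13.6] [ 0.4898 -0.0815  0.212 ] [0.0198 0.004  0.1042]
[246.8 173.2  13.6] [ 0.4936 -0.0931  0.212 ] [ 0.012  -0.0054  0.1042]
[254.2 182.   25. ] [ 0.5031 -0.0901  0.212 ] [0.0043 0.001  0.1042]
[253. 177.  27.] [ 0.4986 -0.0894  0.212 ] [ 0.0087 -0.      0.1042]
[255.8 170.8  20.3] [ 0.4944 -0.0852  0.212 ] [0.0142 0.0023 0.1042]
```

View pics/c4.png

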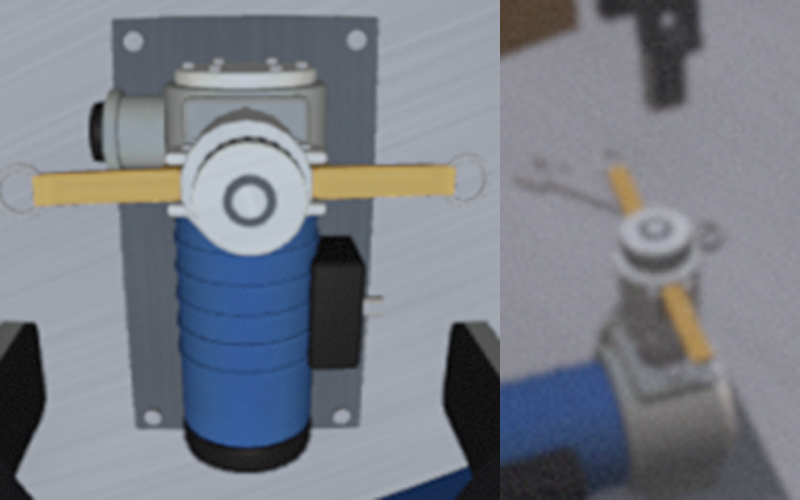

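The plug is home and both cam arms are near level (crop ends at x 33 and 455). The open gripper is centred over the head, so next it comes down onto the arms.

Call:
{"fn": "play_rows", "kwargs": {
  "deltas": [
    [0.004,0,0.06,0,0,0,0],
    [0.004,0,0.13,0,0,0,0],
    [0.004,0,0.19,0,0,0,0],
    [0.004,0,0.235,0,0,0,0],
    [0.004,0,0.25,0,0,0,0],
    [0.004,0,0.25,0,0,0,0]
  ]
}}

```text
clock: 12.75
position: [0.5042, -0.0919, 0.19]
tool_rot: [-3.141, -0.002, 2.761]
force: [0.2, 0.4, 0.5]
grip_width: 0.0855
finger_force: 0.0
```

Call:
{"fn": "play_rows", "kwargs": {
  "deltas": [
    [0,0,0.004,0,0,0,0],
    [0,0,0.008,0,0,0,0],
    [0,0,0.012,0,0,0,0],
    [0,0,0.016,0,0,0,0],
    [0,0,0.02,0,0,0,0],
    [0,0,0.024,0,0,0,0]
  ]
}}

```text
clock: 13.35
position: [0.5048, -0.0919, 0.1787]
tool_rot: [3.142, 0.0, 2.761]
force: [-0.1, 0.1, 8.6]
grip_width: 0.0854
finger_force: 4.3
```

Call:
{"fn": "play_rows", "kwargs": {
  "deltas": [
    [0,0,0.004,0,0,0,0],
    [0,0,0.008,0,0,0,0],
    [0,0,0.012,0,0,0,0],
    [0,0,0.016,0,0,0,0]
  ]
}}

```text
clock: 13.75
position: [0.5049, -0.0926, 0.1716]
tool_rot: [-3.141, 0.001, 2.76]
force: [-4.6, 2.5, 22.4]
grip_width: 0.0854
finger_force: 12.2
```

Call:
{"fn": "play_rows", "kwargs": {
  "deltas": [
    [0,0,0.004,0,0,0,0],
    [0,0,0.008,0,0,0,0],
    [0,0,0.012,0,0,0,0]
  ]
}}

```text
clock: 14.05
position: [0.5051, -0.0922, 0.1656]
tool_rot: [3.141, 0.001, 2.761]
force: [-4.4, -0.5, 16.6]
grip_width: 0.0857
finger_force: 13.3
```

Call:
{"fn": "play_rows", "kwargs": {
  "deltas": [
    [0,0,0.004,0,0,0,0],
    [0,0,0.008,0,0,0,0],
    [0,0,0.012,0,0,0,0]
  ]
}}

```text
clock: 14.35
position: [0.5053, -0.092, 0.1595]
tool_rot: [3.141, 0.001, 2.76]
force: [-2.3, 1.7, 17.2]
grip_width: 0.0856
finger_force: 7.2
```

Call:
{"fn": "play_rows", "kwargs": {
  "deltas": [
    [0,0,0.004,0,0,0,0],
    [0,0,0.008,0,0,0,0],
    [0,0,0.012,0,0,0,0]
  ]
}}

```text
clock: 14.65
position: [0.5058, -0.0919, 0.1536]
tool_rot: [3.141, 0.002, 2.761]
force: [-0.1, 0.0, 14.7]
grip_width: 0.0854
finger_force: 6.6
```

Call:
{"fn": "play_rows", "kwargs": {
  "deltas": [
    [0,0,0.004,0,0,0,0],
    [0,0,0.008,0,0,0,0],
    [0,0,0.012,0,0,0,0],
    [0,0,0.015,0,0,0,0]
  ]
}}

```text
clock: 15.05
position: [0.5057, -0.092, 0.1459]
tool_rot: [3.141, 0.002, 2.761]
force: [0.6, -0.1, 10.6]
grip_width: 0.085
finger_force: 5.4
```

Call:
{"fn": "play_rows", "kwargs": {
  "deltas": [
    [0,0,0,0,0,0,0.1],
    [0,0,0,0,0,0,0.15],
    [0,0,0,0,0,0,0.2],
    [0,0,0,0,0,0,0.25],
    [0,0,0,0,0,0,0.3],
    [0,0,0,0,0,0,0.35],
    [0,0,0,0,0,0,0.35]
  ],
  "newtons": 25
}}

```text
clock: 15.75
position: [0.5058, -0.0913, 0.146]
tool_rot: [3.14, 0.002, 2.761]
force: [1.4, 3.2, 10.7]
grip_width: 0.0631
finger_force: 24.9
```

Call:
{"fn": "play_rows", "kwargs": {
  "deltas": [
    [0,0,0,0,0,0,0.5],
    [0,0,0,0,0,0,0.5],
    [0,0,0,0,0,0,0.5],
    [0,0,0,0,0,0,0.5],
    [0,0,0,0,0,0,0.5]
  ],
  "newtons": 30
}}

```text
clock: 16.25
position: [0.5058, -0.0914, 0.146]
tool_rot: [3.14, 0.002, 2.761]
force: [1.1, 4.2, 11.4]
grip_width: 0.0633
finger_force: 30.0
```

Call:
{"fn": "play_rows", "kwargs": {
  "deltas": [
    [0,0,0,0,0,0,0],
    [0,0,0,0,0,0,0],
    [0,0,0,0,0,0,0],
    [0,0,0,0,0,0,0],
    [0,0,-0.06,0,0,0,0],
    [0,0,-0.14,0,0,0,0],
    [0,0,-0.22,0,0,0,0],
    [0,0,-0.3,0,0,0,0],
    [0,0,-0.3,0,0,0,0],
    [0,0,-0.3,0,0,0,0]
  ]
}}

```text
clock: 17.25
position: [0.5049, -0.0919, 0.2958]
tool_rot: [3.141, 0.001, 2.761]
force: [-1.3, -0.4, 0.5]
grip_width: 0.0851
finger_force: 0.0
```

Run:
```python
from h import *
s=observe();im=grab_frame("wrist");b=grab_frame("scene")
print(s["position"],s["force"])
A=cv2.resize(im[90:300,150:360],(500,500),interpolation=2);B=cv2.resize(b[98:218,207:279],(300,500),interpolation=2)
cv2.imwrite("pics/c5.png",np.hstack([A,B])[:,:,::-1])
```

```text
[ 0.50491398 -0.09186933  0.29583853] [-1.30253344 -0.44364005  0.50314589]
```

View pics/c5.png

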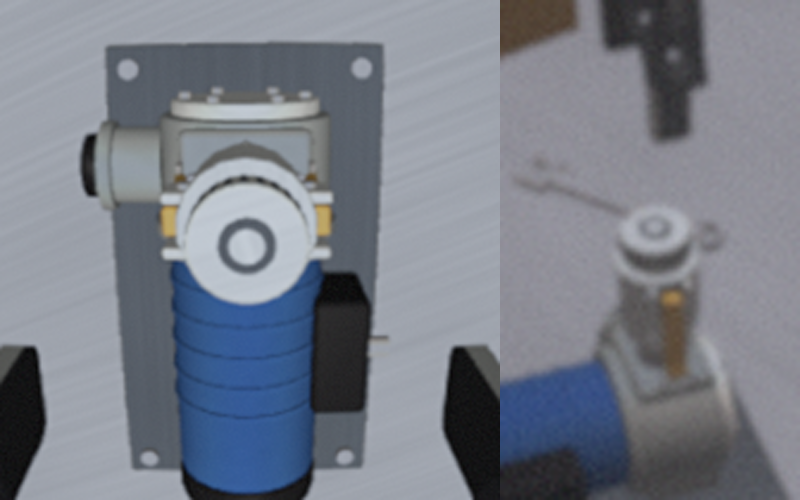

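Both brass arms hang down along the coupler, symmetric at crop x 162–330 about the axis at 246. The plug is seated and the robot is clear, so I'm handing in.

```bash
python3 -c "
from workcell import *
print(job_done())"
```

```text
the job is handed in; nothing more can be done
None
```

The small plug is pressed home in the coupler, both cam arms were swung down together and squeezed home, the robot is clear, and the job was handed in at about 17 s.

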